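# Scrape the bamboo chips off the rod board under the bar rack

### The arm

A 6-joint arm with a two-finger parallel gripper is mounted at the origin on the work surface. World frame = base frame: x ahead of the robot, y to its left, z up, the work surface at z = 0. Lengths are in mm, angles in rad, forces in N, time in s.
With the tool pointing down it reaches from about 350 to 975 mm from the base axis. Payload 7.1 kg.
Tool frame: the origin (TCP) lies midway between the tips of the shut fingers; the grasp point (between the pads) lies 19 mm behind it; z points along the fingers, y is the line along which they close (so a half turn about z gives the same grasp; the last joint's range is limited). The gripper opens to 88 mm and grips with 3 to 60 N. Pads are 20 mm wide; open, the fingers measure 115 mm over their backs; the gripper's body (75 mm by 178 mm) begins 61 mm behind the grasp point.
Start: joints at [-0.019, 0.423, 1.63, -0, 1.089, -0.019], TCP at [624.984, 0.026, 222.675] pointing down, gripper open.
Joint ranges: [-3, 3], [-0.9, 2.11], [0.09, 2.58], [-1.31, 4.45], [0.11, 2.69], [-2.54, 2.54]. Speed limits (rad/s): [2.39, 2.39, 3.01, 3.14, 3.14, 3.14].

### API

Orientations are given as a rotation vector (axis times angle).
In Python, from workcell import ctrl gives the robot as it stands.
- The arm moves only by the shell command python3 -m pendant 'ROWS'. ROWS is a JSON object of lists of equal length, an entry for each row: "grip": the opening, from -1 (shut) to 1 (fully open); "linear": the shift along the tool's x, y, z in mm, a list of three; "angular": the turn, a rotation vector about the tool's x, y, z in rad, a list of three. In form: {"grip": [grip, ...], "linear": [[tx, ty, tz], ...], "angular": [[ax, ay, az], ...]}. A call has 1 to 12 rows; each row shifts and turns the commanded pose from where the row before left it, along the tool's axes as they then stand; what a row does not reach is not made up. A row lasts 1/12 s, in which the tool goes at most 41.7 mm and 7.16 degrees, less where a joint would pass 70% of its speed; a pose out of reach is approached as far as the arm can. A call with a gripper value outside its range is refused whole. The fingers move at their own pace and stop on an object; the grip force is fixed at half the most. Time passes only in rows, so rows that do not move let the fingers close. It gives the time, the measured TCP pose, the force, the opening and the grip force at its end, in the units of the state.
- ctrl.get_obs(): the state, without advancing time (a new reading comes with each control period).
- ctrl.get_image(name): name is "scene" or "side" or "wrist"; returns the picture (400x640x3 uint8, red, green, blue); there is no depth.
- ctrl.camera_params(name): a dict with "vfov" (degrees; the focal length in pixels is half the picture's height over the tangent of half this angle, whatever the lens; pixels are square), "cx", "cy" (the principal point, pixels), "k1" (the pictures are not rectified: a ray, as slopes to the right and down, at radius r is drawn at 1 + k1 r^2 times it, then the intrinsics apply), "R" (3x3) and "t" (3): a world point X has camera coordinates R X + t; the wrist camera has in their place "T_tool_cam" (4x4, takes a point from camera to tool coordinates, whose origin is the TCP and whose axes are the flange's). Camera axes: x right, y down, z forward; pixel columns grow to the right and rows downward; lengths in mm; the calibration is good to about 2 mm. A picture is of the moment at which its call begins: read the wrist's pose just before it. camera_params takes no time and is no camera call.
- ctrl.close_job(): hands the job in; it is judged then, once.
The state is a dict: "t": time; "qpos": joint angles; "qvel": joint speeds; "joint_torque": joint torques, N m; "ee_pos": TCP position; "orientation": TCP orientation; "ft_force": force on the tool from outside, world axes, zero at the start; "moment": the same for the moment, N m; "width": finger opening in mm; "grasp_force": force on a finger pad.
Only numpy, scipy, OpenCV 4.12 (cv2) and the standard library are available. Lean on these libraries where they do the work, as an engineer would, in place of code of your own. Each camera call takes 0.05 s, during which the arm holds its last target. There are 200 camera calls.

### The job

Take the orange scraper block from its black mat and use it to clear all four bamboo chips off the white board: set it down on the board behind the chips, under the steel bars, press it lightly onto the board, and draw it towards the open front edge, still pressed, so that the chips drop into the steel trough; make as many strokes as it takes. Move the chips only with the scraper, never with the gripper, and do not press hard. Then stand the scraper flat on its mat again and leave the other things where they are.

Things in the scene. Friction and masses are not known exactly. Their poses are not given: they have to be found in the camera images.
- station: Fixed scraping station; origin at shelf level, +x to its closed rear, -x to its open front, z up. White board: level top at z = 60 mm, x -85 to +115, y -113 to +113 mm. Blue lips 10 mm thick stand 8 mm above the board along both sides (inner faces y = +-113) and the rear (inner face x = 115); the front edge x = -85 is open.
- trough (a point): Centre of the floor of the steel trough in front of and below the board's open edge: station x = -130, z = 4 mm; axes as the station's. Inside 90 (x) x 238 (y) mm, rim 38 mm above this point.
- rack (a point): Middle of the front one of three round steel bars, 12 mm thick, along y above the rear of the board: station x = 55, z = 266 mm (underside 200 mm above the board); the others are at x = 90 and 125. Posts 14 x 12 mm at x = 125, y = +-165 and end bars (x 45 to 135, y = +-165) carry them. Open below. Axes as the station's.
- scraper: Loose scraper, 0.25 to 0.5 kg. Orange block 34 (x) x 120 (y) x 30 (z) mm, origin at the centre of its flat underside. Black handle, 26 mm across y, 24 mm the other way, 130 mm long, starts at x = 8, z = 20 mm and leans 35 degrees from vertical to -x: direction (-0.574, 0, 0.819). Best grasped across y (26 mm).
- scraper_grip (a point): Point on the handle's centre line, 95 mm up the handle (35 mm below its end); in the scraper's frame at x = -46.5, z = 97.8 mm. Axes as the scraper's.
- mat: Fixed black rubber mat, 120 (x) x 190 (y) x 4 mm, origin at the centre of its underside; the scraper starts on it.
- chip0: Loose bamboo chip 22 (x) x 70 (y) x 8 (z) mm, 10 to 20 g, origin at the centre of its underside, lying on the white board.
- chip1: Loose bamboo chip 22 (x) x 70 (y) x 8 (z) mm, 10 to 20 g, origin at the centre of its underside, lying on the white board.
- chip2: Loose bamboo chip 22 (x) x 70 (y) x 8 (z) mm, 10 to 20 g, origin at the centre of its underside, lying on the white board.
- chip3: Loose bamboo chip 22 (x) x 70 (y) x 8 (z) mm, 10 to 20 g, origin at the centre of its underside, lying on the white board.
- tumbler: Bystander: empty glass tumbler, 76 mm diameter, 100 mm high, origin at the centre of its foot.
- float_case: Bystander: blue plastic float case 184 (x) x 114 (y) x 57 mm with a white handle to 76 mm, origin at the centre of its underside.
- bilge_light: Bystander, fixed: bilge light with toggle switch, 90 (x) x 120 (y) x 70 mm high, origin at the centre of its underside.

How it is judged (in metres and radians):
On the way, in this order (a step that is already met when the one before it is completed fails the run):
1. the scraper is pressed on the board (at least 1.5 N) behind the chips, under the bars (x of scraper in the frame of station above 0.066 m and y of scraper in the frame of station between -0.113 and 0.113 m and z of scraper in the frame of station between 0.05 and 0.067 m and angle between scraper's own z axis and vertical below 0.25 rad and contact force between scraper and station above 1.5 N), for 0.15 s.
2. the scraper, drawn to the front half, is still pressed on the board (at least 1 N) (x of scraper in the frame of station between -0.11 and -0.03 m and y of scraper in the frame of station between -0.113 and 0.113 m and z of scraper in the frame of station between 0.05 and 0.067 m and angle between scraper's own z axis and vertical below 0.25 rad and contact force between scraper and station above 1 N), for 0.05 s.
3. all four chips lie in the trough (x of chip0 in the frame of station between -0.18 and -0.085 m and y of chip0 in the frame of station between -0.122 and 0.122 m and z of chip0 in the frame of station between 0 and 0.055 m and x of chip1 in the frame of station between -0.18 and -0.085 m and y of chip1 in the frame of station between -0.122 and 0.122 m and z of chip1 in the frame of station between 0 and 0.055 m and x of chip2 in the frame of station between -0.18 and -0.085 m and y of chip2 in the frame of station between -0.122 and 0.122 m and z of chip2 in the frame of station between 0 and 0.055 m and x of chip3 in the frame of station between -0.18 and -0.085 m and y of chip3 in the frame of station between -0.122 and 0.122 m and z of chip3 in the frame of station between 0 and 0.055 m), for 0.2 s.
At the end, for the whole second after the job is handed in: All four chips rest in the trough (origins between its walls, below 55 mm); the scraper stands flat on its mat (within 0.08 rad of upright, its origin within 50 mm of the mat's middle along each side of the mat), at rest and released (all of step 3 and linear speed of each of chip0, chip1, chip2, chip3, scraper below 0.02 m/s and x of scraper in the frame of mat between -0.05 and 0.05 m and y of scraper in the frame of mat between -0.05 and 0.05 m and z of scraper in the frame of mat between 0 and 0.008 m and angle between scraper's own z axis and vertical below 0.08 rad); the robot touches nothing.
It fails at once if the gripper touches a chip (contact force between any of the fingers, the arm and chip0 above 0.5 N or contact force between any of the fingers, the arm and chip1 above 0.5 N or contact force between any of the fingers, the arm and chip2 above 0.5 N or contact force between any of the fingers, the arm and chip3 above 0.5 N).
It fails at once if the scraper is pressed harder than 100 N on the board or station (contact force between scraper and station above 100 N).
It fails at once if a bystander is shifted by more than 30 mm (distance of any of tumbler, float_case from where it was at the start of the episode above 0.03 m).
It fails at once if the tumbler is tipped (angle between tumbler's own z axis and vertical above 0.3 rad).
It also fails if it takes over 70 s, if anything falls off the work surface, if the arm or the gripper's body presses on something with over 40 N, if the wrist force passes 120 N, or if a joint passes its speed limit or range.

## Working session

There is one attempt and no reset: what is moved stays moved. The work goes in short steps, Python scripts to look and compute and a shell command to move; the robot and the scene stay as the last step left them, time stands still between calls to the robot, and variables do not carry over. Pictures are saved under pics/ and viewed, at most 12 in all, crops included, and the job is handed in when it is done.

```bash
ls; mkdir -p pics; python3 - <<'E'
from workcell import ctrl
import cv2
for n in ["scene","side"]:
    im=ctrl.get_image(n); cv2.imwrite(f"pics/{n}0.png",cv2.cvtColor(im,cv2.COLOR_RGB2BGR)); 
for n in ["scene","side","wrist"]: print(n,ctrl.camera_params(n))
print(ctrl.get_obs())
E
```

```text
pics
scene {'vfov': 45.96524697524264, 'cx': 317.05689584350466, 'cy': 200.74468278744945, 'k1': -0.10888397505837558, 'R': array([[-0.28577772,  0.95824083,  0.0102767 ],
       [ 0.74854586,  0.22991017, -0.62194888],
       [-0.59833953, -0.17004655, -0.78299041]]), 't': array([ 177.99523638, -360.48866487, 2132.58489725])}
side {'vfov': 42.521023983935464, 'cx': 320.5587806017284, 'cy': 202.09701250532146, 'k1': 0.008891741341337578, 'R': array([[ 0.98071307, -0.19544202,  0.00206936],
       [-0.14085093, -0.71404035, -0.68578961],
       [ 0.13550971,  0.67227137, -0.7277969 ]]), 't': array([-614.34053945,  221.37952864, 1854.61448451])}
wrist {'vfov': 62.73188490513511, 'cx': 314.03031972755707, 'cy': 199.75649780599912, 'k1': -0.04289816429515914, 'T_tool_cam': array([[ 2.53926286e-04, -9.64519931e-01, -2.64009919e-01,
         7.24400509e+01],
       [ 9.99999816e-01,  3.90247936e-04, -4.63905572e-04,
        -1.28094457e+00],
       [ 5.50475497e-04, -2.64009753e-01,  9.64519853e-01,
        -1.61115488e+02],
       [ 0.00000000e+00,  0.00000000e+00,  0.00000000e+00,
         1.00000000e+00]])}
{'t': 0.1, 'qpos': array([-1.89866344e-02,  4.23785959e-01,  1.63060914e+00,  9.21618833e-06,
        1.08863043e+00, -1.90229349e-02]), 'qvel': array([ 0.00104541, -0.00053323, -0.00230384,  0.00054349, -0.00078263,
       -0.0004626 ]), 'joint_torque': array([ 6.49496542e-04, -5.45618248e+01, -2.74323839e+01,  6.46709581e-02,
        1.88581715e-02,  1.54216096e-06]), 'ee_pos': array([6.24484796e+02, 4.63846286e-02, 2.21967740e+02]), 'orientation': array([-2.22067172e+00, -2.22074283e+00,  1.55124352e-03]), 'ft_force': array([ 0.00739485, -0.12392624,  0.20410891]), 'moment': array([ 0.01707334,  0.04851328, -0.00024742]), 'grasp_force': 0.0, 'width': 87.7527642032358}
```

View pics/scene0.png

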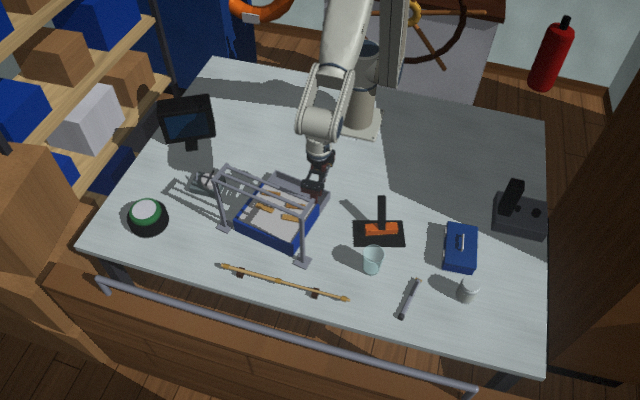

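View pics/side0.png

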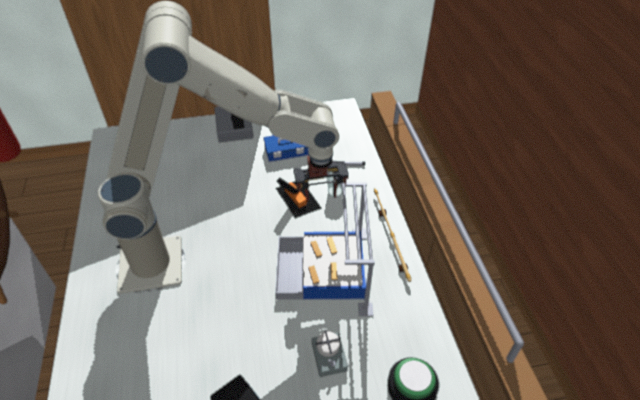

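The scene view shows the scraper at about (381,228) on its mat and the station at about (280,213), with the tumbler at (372,260). The side view shows the scraper at (300,199) and the chips at (316,250), (333,245), (314,273) and (334,271), with the open trough on the robot's side.

```bash
cat > h.py <<'E'
import numpy as np, cv2
from scipy.spatial.transform import Rotation as Ro
from workcell import ctrl
def cam(name,obs=None):
    p=ctrl.camera_params(name)
    if name=="wrist":
        T=p["T_tool_cam"]; Rt=Ro.from_rotvec(obs["orientation"]).as_matrix()
        Rcw=Rt@T[:3,:3]; c=Rt@T[:3,3]+obs["ee_pos"]; R=Rcw.T; t=-R@c
    else: R,t=p["R"],p["t"]
    f=200/np.tan(np.radians(p["vfov"])/2)
    return dict(R=R,t=t,f=f,cx=p["cx"],cy=p["cy"],k1=p["k1"])
def ray(c,u,v):
    K=np.array([[c["f"],0,c["cx"]],[0,c["f"],c["cy"]],[0,0,1]])
    x,y=cv2.undistortPoints(np.array([[[u,v]]],float),K,np.array([c["k1"],0,0,0,0]))[0,0]
    return -c["R"].T@c["t"], c["R"].T@np.array([x,y,1])
def plane(c,uv,z):
    o,d=ray(c,*uv); return o+d*(z-o[2])/d[2]
def proj(c,X):
    K=np.array([[c["f"],0,c["cx"]],[0,c["f"],c["cy"]],[0,0,1]])
    return cv2.projectPoints(np.array(X,float).reshape(-1,1,3),cv2.Rodrigues(c["R"])[0],c["t"],K,np.array([c["k1"],0,0,0,0]))[0][:,0]
def tri(rs):
    A=np.zeros((3,3));b=np.zeros(3)
    for o,d in rs:
        d=d/np.linalg.norm(d);P=np.eye(3)-np.outer(d,d);A+=P;b+=P@o
    X=np.linalg.solve(A,b); return X,[float(np.linalg.norm((np.eye(3)-np.outer(d,d)/(d@d))@(X-o))) for o,d in rs]
def shot(name,fn):
    o=ctrl.get_obs(); im=ctrl.get_image(name); cv2.imwrite(fn,cv2.cvtColor(im,cv2.COLOR_RGB2BGR)); return im,cam(name,o),o
def comps(im,lo,hi,amin=30):
    hsv=cv2.cvtColor(im,cv2.COLOR_RGB2HSV); m=cv2.inRange(hsv,np.array(lo),np.array(hi))
    n,l,s,ce=cv2.connectedComponentsWithStats(m); 
    return [(int(s[i,4]),ce[i].round(1),s[i,:4],l==i) for i in range(1,n) if s[i,4]>=amin]
E
python3 - <<'E'
from h import *
pts={"scene":{"scr":(381,228),"mat":(379,233),"tum":(372,272),"handle":(381,197)},"side":{"scr":(300,199),"mat":(298,197),"handle":(284,182),"ch":(316,250),"ch2":(333,245),"ch3":(314,273),"ch4":(334,271)}}
for n in pts:
    c=cam(n)
    for k,uv in pts[n].items():
        z={"scr":34,"mat":4,"tum":0,"handle":130}.get(k,68)
        print(n,k,plane(c,uv,z).round())
E
```

```text
scene scr [573. 229.  34.]
scene mat [576. 226.   4.]
scene tum [743. 237.   0.]
scene handle [509. 204. 130.]
side scr [579. 180.  34.]
side mat [577. 221.   4.]
side handle [522. 189. 130.]
side ch [ 588. -108.   68.]
side ch2 [652. -98.  68.]
side ch3 [ 563. -203.   68.]
side ch4 [ 631. -208.   68.]
```

```bash
python3 -m pendant '{"grip":[1,1,1,1,1,1,1,1,1],"linear":[[35,-5,-20],[35,-5,-20],[35,-5,-20],[35,-5,-20],[35,-5,-20],[35,-5,-20],[35,-5,-20],[35,-5,-20],[0,0,0]],"angular":[[0,0,0],[0,0,0],[0,0,0],[0,0,0],[0,0,0],[0,0,0],[0,0,0],[0,0,0],[0,0,0]]}'
python3 - <<'E'
from h import *
im,c,o=shot("wrist","pics/w1.png"); print(o["ee_pos"],o["orientation"])
for r in comps(im,(5,150,80),(18,255,255)): print(r[:3])
E
```

```text
t: 0.85
ee_pos: [585.0, 286.1, 386.8]
orientation: [2.216, 2.226, 0.011]
ft_force: [0.1, -0.1, 0.4]
width: 88.0
grasp_force: 0.0
[584.99311328 286.12409122 386.78833396] [2.21602849 2.22633299 0.0110251 ]
(1317, array([300.4, 190.4]), array([277, 154,  47,  77], dtype=int32))
(206, array([313.4, 364.5]), array([307, 355,  14,  19], dtype=int32))
```

View pics/w1.png

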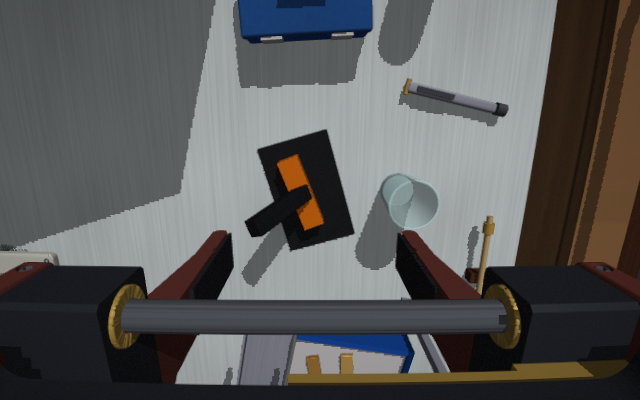

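The wrist view shows the mat with corners near (259,150), (326,130), (353,232) and (291,250). The block is at (300,190), the handle leans to the lower left with its end near (250,228), and the tumbler is clear at (410,200). I'll take a second wrist view for heights.

```bash
python3 -m pendant '{"grip":[1,1,1,1,1],"linear":[[-15,-35,10],[-15,-35,10],[-15,-35,10],[-15,-35,10],[0,0,0]],"angular":[[0,0,0],[0,0,0],[0,0,0],[0,0,0],[0,0,0]]}'
python3 - <<'E'
from h import *
im,c,o=shot("wrist","pics/w2.png"); np.save("w2o.npy",np.r_[o["ee_pos"],o["orientation"]]); print(o["ee_pos"])
for r in comps(im,(5,150,80),(18,255,255)): print(r[:3])
a=cv2.imread("pics/w1.png")[110:270,220:380]; b=cv2.imread("pics/w2.png")[60:290,270:500]
cv2.imwrite("pics/c12.png",np.hstack([cv2.resize(a,(400,400),interpolation=2),cv2.resize(b,(400,400),interpolation=2)]))
E
```

```text
t: 1.32
ee_pos: [436.6, 215.2, 337.8]
orientation: [-2.219, -2.218, 0.019]
ft_force: [0.7, -0.6, 0.1]
width: 87.9
grasp_force: 0.0
[436.60528177 215.15433713 337.81700764]
(1557, array([406.1, 147.6]), array([380, 107,  51,  88], dtype=int32))
(446, array([411.2, 355.5]), array([404, 337,  15,  36], dtype=int32))
```

View pics/c12.png

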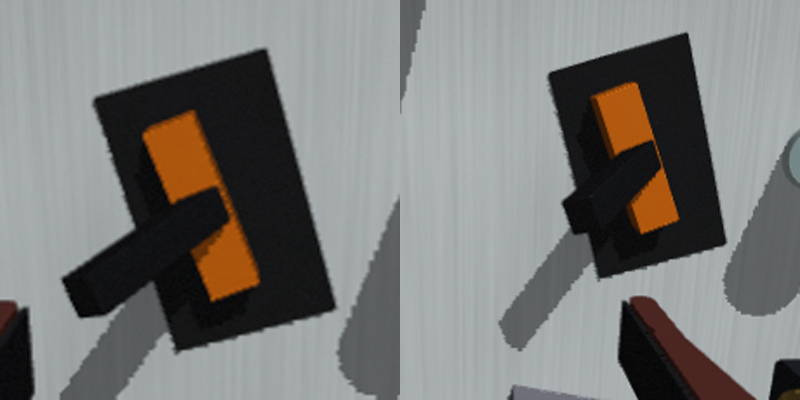

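Both crops resolve the mat's corners and the block's top corners. I'll triangulate them.

```bash
python3 - <<'E'
from h import *
o2=np.load("w2o.npy"); c2=cam("wrist",dict(ee_pos=o2[:3],orientation=o2[3:]))
c1=cam("wrist",dict(ee_pos=np.array([584.99311328,286.12409122,386.78833396]),orientation=np.array([2.21602849,2.22633299,.0110251])))
P1=dict(mTL=(95,99),mTR=(266,49),mBR=(334,308),mBL=(178,352),bTL=(147,130),bTR=(193,111),bBR=(260,283),bBL=(212,301),hR=(219,188))
P2=dict(mTL=(149,74),mTR=(287,34),mBR=(325,244),mBL=(199,277),bTL=(203,93),bTR=(237,83),bBR=(279,219),bBL=(242,235),hR=(255,142))
S={}
for k in P1:
    u1=np.array(P1[k])/2.5+[220,110]; u2=np.array(P2[k])*230/400+[270,60]
    X,e=tri([ray(c1,*u1),ray(c2,*u2)]); z=4 if k[0]=="m" else 34
    S[k]=(plane(c1,u1,z)+plane(c2,u2,z))/2
    print(k,X.round(1),np.round(e,1),plane(c1,u1,z).round(1)[:2],plane(c2,u2,z).round(1)[:2])
for p in "mb":
    q={s:S[p+s][:2] for s in ("TL","TR","BR","BL")}
    y=(q["TL"]+q["TR"]-q["BL"]-q["BR"])/2; x=(q["TR"]+q["BR"]-q["TL"]-q["BL"])/2
    print(p,sum(q.values())/4,"lenx",np.linalg.norm(x),"leny",np.linalg.norm(y),"yaw x",np.degrees(np.arctan2(x[1],x[0])),"yaw y",np.degrees(np.arctan2(-y[0],y[1])))
E
```

```text
mTL [4.922e+02 2.967e+02 2.000e-01] [0. 0.] [492.8 297.1] [491.8 296.6]
mTR [6.056e+02 3.295e+02 1.000e-01] [0.2 0.2] [605.4 329.9] [604.4 329. ]
mBR [656.4 149.6   2.1] [0.3 0.3] [656.1 150.6] [655.7 149.9]
mBL [544.7 115.6  -0.6] [1. 1.] [545.3 116.6] [543.3 118.2]
bTL [530.4 281.9  39.6] [0. 0.] [529.8 281. ] [531.5 281.8]
bTR [559.1 290.9  27.1] [1.4 1.4] [558.9 293.1] [557.9 289.6]
bBR [602.3 178.8  30.9] [0.4 0.4] [602.3 179.5] [601.  179.9]
bBL [570.6 166.6  34.7] [0.4 0.4] [570.5 166.8] [571. 166.]
hR [575.3 243.9  35.2] [0.2 0.2] [575.2 243.8] [575.7 243.6]
m [574.33433136 223.49085222] lenx 116.7648470629866 leny 186.5874507022627 yaw x 16.279084747882628 yaw y 16.032337420000538
b [565.38027076 229.71138823] lenx 31.552844746053143 leny 120.75733727029674 yaw x 21.650886804083427 yaw y 20.190397639754615
```

```bash
python3 -m pendant '{"grip":[1,1,1,1,1,1,1,1,1],"linear":[[-35,8,-5],[-35,8,-5],[-35,8,-5],[-35,8,-5],[-35,8,-5],[-35,8,-5],[-35,8,-5],[-35,8,-5],[0,0,0]],"angular":[[0,0,0],[0,0,0],[0,0,0],[0,0,0],[0,0,0],[0,0,0],[0,0,0],[0,0,0],[0,0,0]]}'
python3 - <<'E'
from h import *
im,c,o=shot("wrist","pics/w3.png"); np.save("w3o.npy",np.r_[o["ee_pos"],o["orientation"]])
E
python3 -m pendant '{"grip":[1,1,1,1,1],"linear":[[20,30,-5],[20,30,-5],[10,30,-5],[10,30,-5],[0,0,0]],"angular":[[0,0,0],[0,0,0],[0,0,0],[0,0,0],[0,0,0]]}'
python3 - <<'E'
from h import *
im,c,o=shot("wrist","pics/w4.png"); np.save("w4o.npy",np.r_[o["ee_pos"],o["orientation"]])
a=cv2.imread("pics/w3.png"); b=cv2.imread("pics/w4.png")
cv2.imwrite("pics/c34.png",np.vstack([a[:300],b[:300]]))
E
```

```text
t: 2.12
ee_pos: [511.0, -66.0, 383.3]
orientation: [2.225, 2.213, -0.001]
ft_force: [0.2, -0.8, -0.4]
width: 87.7
grasp_force: 0.0
t: 2.58
ee_pos: [633.2, 2.5, 401.9]
orientation: [2.219, 2.223, 0.002]
ft_force: [-0.8, -0.5, -0.9]
width: 87.7
grasp_force: 0.0
```

View pics/c34.png

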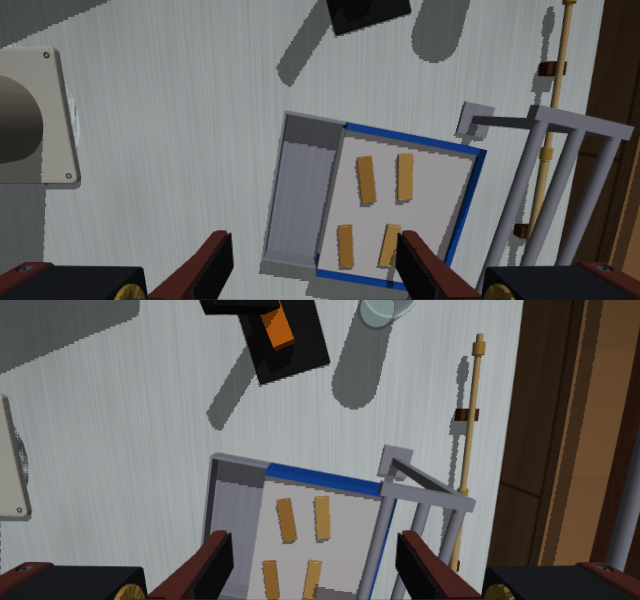

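Here w3 shows the whole board clearly. The left lip runs from (346,124) to (487,150), the front right corner is near (317,276), and the chips are at (367,180), (405,177), (345,246) and (390,245). The trough is on the robot's side.

```bash
python3 - <<'E'
from h import *
L=lambda n:cam("wrist",dict(ee_pos=np.load(n)[:3],orientation=np.load(n)[3:]))
c3,c4=L("w3o.npy"),L("w4o.npy")
i3=cv2.cvtColor(cv2.imread("pics/w3.png"),cv2.COLOR_BGR2RGB)[:300]; i4=cv2.cvtColor(cv2.imread("pics/w4.png"),cv2.COLOR_BGR2RGB)[:300]
ch={}
for n,im,c in(("w3",i3,c3),("w4",i4,c4)):
    for a,ce,bb,m in comps(im,(105,150,40),(125,255,255),100):
        k=cv2.approxPolyDP(cv2.findContours(m.astype(np.uint8),0,2)[0][0],3,True)[:,0]
        print(n,"blue",a,[(tuple(map(int,p)),plane(c,p,68)[:2].round(0).tolist()) for p in k])
    for a,ce,bb,m in comps(im,(10,100,80),(24,220,255),300):
        r=cv2.minAreaRect(cv2.findContours(m.astype(np.uint8),0,2)[0][0]); ch.setdefault(n,[]).append((ce,c))
        P=np.array([plane(c,p,68)[:2] for p in cv2.boxPoints(r)]); 
        print(n,"chip",a,ce,plane(c,ce,66)[:2].round(1),"edges",np.linalg.norm(P[0]-P[1]).round(),np.linalg.norm(P[1]-P[2]).round())
FLt,_=tri([ray(c3,346,124),ray(c4,268,164)]); RLt,_=tri([ray(c3,487,150),ray(c4,382,195)])
print("FL",FLt,_,"RL",RLt)
E
```

```text
w3 blue 1894 [((347, 123), [557.0, -12.0]), ((344, 127), [553.0, -18.0]), ((477, 155), [749.0, -58.0]), ((444, 260), [717.0, -226.0]), ((449, 266), [727.0, -237.0]), ((486, 151), [762.0, -52.0])]
w3 blue 659 [((317, 269), [514.0, -240.0]), ((317, 276), [514.0, -252.0]), ((406, 289), [660.0, -277.0]), ((399, 282), [647.0, -264.0])]
w3 chip 463 [562.2  55.7] [856.7  81.1] edges 135.0 8.0
w3 chip 561 [542.4 178.5] [857.  -93.7] edges 160.0 12.0
w3 chip 359 [624.8 203.5] [1002.6 -134.1] edges 208.0 7.0
w3 chip 678 [404.9 176.2] [645.2 -89.6] edges 21.0 68.0
w3 chip 668 [366.2 179. ] [587.6 -93.7] edges 21.0 70.0
w3 chip 711 [633.4 251.8] [1040.6 -218. ] edges 30.0 137.0
w3 chip 568 [345.3 245.6] [ 558.7 -200.5] edges 21.0 71.0
w3 chip 540 [389.3 244.9] [ 628.1 -199.8] edges 72.0 21.0
w4 blue 1470 [((265, 173), [557.0, -18.0]), ((381, 196), [737.0, -54.0]), ((377, 192), [730.0, -48.0]), ((379, 184), [733.0, -35.0]), ((273, 163), [570.0, -3.0])]
w4 blue 152 [((396, 199), [761.0, -59.0]), ((369, 299), [727.0, -236.0])]
w4 chip 849 [563.9 132.4] [1014.    46.7] edges 405.0 8.0
w4 chip 9936 [598.8 129. ] [1070.    52.9] edges 415.0 63.0
w4 chip 826 [471.9 111.5] [865.9  75.2] edges 233.0 14.0
w4 chip 560 [322.2 217.2] [645.3 -89.6] edges 21.0 70.0
w4 chip 572 [286.3 219.4] [588.  -93.4] edges 22.0 70.0
w4 chip 493 [270.6 279.4] [ 559.3 -200.3] edges 21.0 72.0
w4 chip 483 [311.6 279.1] [ 628.5 -199.5] edges 72.0 21.0
FL [558.0787729  -12.53414633  30.61500199] [3.925672994847442, 3.9256729948474494] RL [725.52826474 -38.79573478 135.38739759]
```

Station measured at about (618,-148), yaw about -10.6°, with lip lengths and chip sizes matching the text. The four chips sit at station (16,63), (-40,48), (-49,-62) and (19,-48), so two strokes at y = ±47 will cover them. Next I'll work out the grasp.

```bash
cat >> h.py <<'E'
def frame(org,yaw):
    a=np.radians(yaw); return np.array(org,float),np.array([[np.cos(a),-np.sin(a),0],[np.sin(a),np.cos(a),0],[0,0,1]])
ST=frame([618.2,-148.4,0],-10.6); SC=frame([565.4,229.7,4],20.9); MAT=frame([574.3,223.5,4],16.2)
def tool(Rs,tilt=35):
    s,c=np.sin(np.radians(tilt)),np.cos(np.radians(tilt))
    return Rs@np.array([[-c,0,s],[0,1,0],[-s,0,-c]])
def delta(p,R):
    o=ctrl.get_obs(); Rc=Ro.from_rotvec(o["orientation"]).as_matrix()
    w=Ro.from_matrix(Rc.T@R).as_rotvec()
    print("rot",w.round(4),"norm",np.linalg.norm(w).round(3),"lin after rot",(R.T@(p-o["ee_pos"])).round(1),"lin now",(Rc.T@(p-o["ee_pos"])).round(1),"target",p.round(1),"now",o["ee_pos"].round(1))
E
python3 - <<'E'
from h import *
o,R=SC; g=o+R@[-46.5,0,97.8]; Rt=tool(R)
e=o+R@[8-130*.574,0,20+130*.819]
for n,p in(("w1",[584.993,286.124,386.788,2.21603,2.22633,.011025]),("w2",np.load("w2o.npy"))):
    p=np.array(p); print(n,"handle end px",proj(cam("wrist",dict(ee_pos=p[:3],orientation=p[3:])),[e]),"grip",g)
delta(g+Rt[:,2]*(19-100),Rt)
E
```

```text
w1 handle end px [[253.27804769 227.87922302]] grip [521.95949194 213.11168303 101.8       ]
w2 handle end px [[375.31710108 182.79876245]] grip [521.95949194 213.11168303 101.8       ]
rot [-0.5884 -0.4068 -1.8647] norm 1.997 lin after rot [193.3 236.4 149.4] lin now [ 195.2 -151.6  233.4] target [478.6 196.5 168.2] now [630.8   1.6 401.4]
```

```bash
python3 -m pendant '{"grip":[1,1,1,1,1,1,1,1,1,1],"linear":[[0,0,0],[0,0,0],[0,0,0],[0,0,0],[0,0,0],[0,0,0],[0,0,0],[0,0,0],[0,0,0],[0,0,0]],"angular":[[-0.0346,-0.0239,-0.1097],[-0.0346,-0.0239,-0.1097],[-0.0346,-0.0239,-0.1097],[-0.0346,-0.0239,-0.1097],[-0.0346,-0.0239,-0.1097],[-0.0346,-0.0239,-0.1097],[-0.0346,-0.0239,-0.1097],[-0.0346,-0.0239,-0.1097],[-0.0346,-0.0239,-0.1097],[-0.0346,-0.0239,-0.1097]]}'
python3 -m pendant '{"grip":[1,1,1,1,1,1,1,1],"linear":[[0,0,0],[0,0,0],[0,0,0],[0,0,0],[0,0,0],[0,0,0],[0,0,0],[0,0,0]],"angular":[[-0.0346,-0.0239,-0.1097],[-0.0346,-0.0239,-0.1097],[-0.0346,-0.0239,-0.1097],[-0.0346,-0.0239,-0.1097],[-0.0346,-0.0239,-0.1097],[-0.0346,-0.0239,-0.1097],[-0.0346,-0.0239,-0.1097],[0,0,0]]}'
python3 - <<'E'
from h import *
o,R=SC; g=o+R@[-46.5,0,97.8]; Rt=tool(R)
delta(g+Rt[:,2]*(19-100),Rt); print(ctrl.get_obs()["qpos"].round(2))
E
```

```text
t: 3.47
ee_pos: [627.5, 0.3, 402.2]
orientation: [0.616, 2.676, 0.1]
ft_force: [0.2, -0.0, -0.2]
width: 88.0
grasp_force: 0.0
t: 4.13
ee_pos: [627.3, -0.6, 401.4]
orientation: [-0.45, 2.5, 0.143]
ft_force: [-0.1, 0.2, -0.3]
width: 88.0
grasp_force: 0.0
rot [-0.0032 -0.003  -0.0074] norm 0.009 lin after rot [190.  237.2 151.7] lin now [191.3 236.3 151.6] target [478.6 196.5 168.2] now [ 6.273e+02 -6.000e-01  4.014e+02]
[-0.16  0.05  1.83  0.42  0.77 -2.32]
```

```bash
python3 -m pendant '{"grip":[1,1,1,1,1,1,1,1,1,1],"linear":[[21.2,26.3,16.9],[21.2,26.3,16.9],[21.2,26.3,16.9],[21.2,26.3,16.9],[21.2,26.3,16.9],[21.2,26.3,16.9],[21.2,26.3,16.9],[21.2,26.3,16.9],[21.2,26.3,16.9],[0,0,0]],"angular":[[0,0,0],[0,0,0],[0,0,0],[0,0,0],[0,0,0],[0,0,0],[0,0,0],[0,0,0],[0,0,0],[0,0,0]]}'
python3 - <<'E'
from h import *
o,R=SC; g=o+R@[-46.5,0,97.8]; Rt=tool(R)
delta(g+Rt[:,2]*19,Rt); print(ctrl.get_obs()["qpos"].round(2))
im,c,o=shot("wrist","pics/w5.png")
E
```

```text
t: 4.97
ee_pos: [489.4, 186.5, 189.2]
orientation: [-0.446, 2.516, 0.143]
ft_force: [-0.0, -0.8, 0.1]
width: 87.8
grasp_force: 0.0
rot [-0.0026 -0.0185 -0.0133] norm 0.023 lin after rot [ 17.4  13.3 113.5] lin now [ 15.5  13.4 113.8] target [532.1 217.   86.2] now [489.4 186.5 189.2]
[ 0.33  0.17  2.27  0.15  0.11 -1.73]
```

View pics/w5.png

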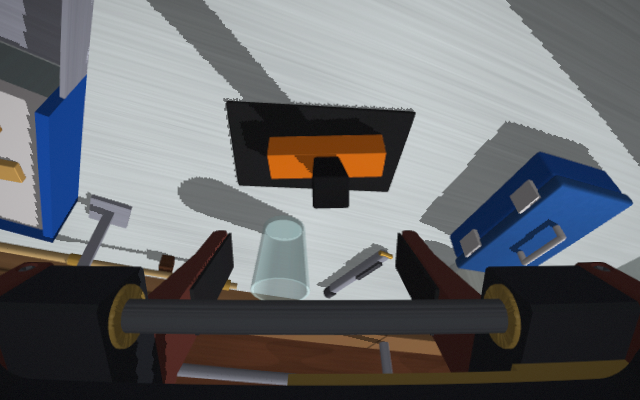

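The picture shows the handle between the fingers with its end at (331,192), and the view is clear. Joint 5 is at its lower limit, though, so a 35° tool tilt isn't reachable this close to the base. A 20° tilt still clears the front bar by about 23 mm, so I'll use that.

```bash
python3 - <<'E'
from h import *
o,R=SC; g=o+R@[-46.5,0,97.8]; Rt=tool(R,20)
delta(g+Rt[:,2]*(19-90),Rt)
E
```

```text
rot [-0.0016  0.2479 -0.0117] norm 0.248 lin after rot [-5.2 14.3 25.9] lin now [ 1.5 14.4 26.3] target [499.3 204.4 168.5] now [491.6 186.2 191.1]
```

```bash
python3 -m pendant '{"grip":[1,1,1,1,1],"linear":[[0,0,0],[0,0,0],[0,0,0],[-5,14,26],[0,0,0]],"angular":[[0,0.0827,-0.004],[0,0.0827,-0.004],[0,0.0827,-0.004],[0,0,0],[0,0,0]]}'
python3 - <<'E'
from h import *
o,R=SC; g=o+R@[-46.5,0,97.8]; Rt=tool(R,20)
delta(g+Rt[:,2]*19,Rt); print(ctrl.get_obs()["qpos"].round(2))
E
```

```text
t: 5.43
ee_pos: [503.0, 204.3, 168.8]
orientation: [-0.503, 2.748, 0.089]
ft_force: [-0.7, -0.5, 0.7]
width: 87.6
grasp_force: 0.0
rot [-0.0016  0.0036 -0.0027] norm 0.005 lin after rot [ 3.3  1.4 89.1] lin now [ 3.7  1.6 89.1] target [528.  215.4  83.9] now [503.  204.3 168.8]
[ 0.36  0.26  2.09 -0.    0.44 -1.56]
```

Reachable now (q5 = 0.44). Going in and gripping.

```bash
python3 -m pendant '{"grip":[1,1,1,1,1,-1,-1,-1,-1,-1,-1,-1],"linear":[[1,0.5,25],[1,0.5,25],[1,0.5,25],[0.5,0,14],[0,0,0],[0,0,0],[0,0,0],[0,0,0],[0,0,0],[0,0,0],[0,0,0],[0,0,0]],"angular":[[0,0,0],[0,0,0],[0,0,0],[0,0,0],[0,0,0],[0,0,0],[0,0,0],[0,0,0],[0,0,0],[0,0,0],[0,0,0],[0,0,0]]}'
python3 -c "
from h import *
o,R=SC; g=o+R@[-46.5,0,97.8]; Rt=tool(R,20); delta(g+Rt[:,2]*19,Rt)"
```

```text
t: 6.43
ee_pos: [525.3, 213.8, 84.3]
orientation: [-0.506, 2.75, 0.086]
ft_force: [0.3, -0.1, 0.0]
width: 44.8
grasp_force: 0.0
rot [-0.0029  0.0009 -0.0005] norm 0.003 lin after rot [-2.8  0.5  1.4] lin now [-2.8  0.5  1.4] target [528.  215.4  83.9] now [525.3 213.8  84.3]
```

```bash
python3 -m pendant '{"grip":[-1,-1,-1,-1,-1,-1,-1,-1],"linear":[[0,0,0],[0,0,0],[0,0,0],[0,0,0],[0,0,0],[0,0,0],[0,0,0],[0,0,0]],"angular":[[0,0,0],[0,0,0],[0,0,0],[0,0,0],[0,0,0],[0,0,0],[0,0,0],[0,0,0]]}'
python3 -c "
from h import *
print(ctrl.get_obs()['ee_pos'],ctrl.get_obs()['orientation'],ctrl.get_obs()['ft_force'])"
```

```text
t: 7.1
ee_pos: [525.2, 213.8, 83.9]
orientation: [-0.506, 2.75, 0.086]
ft_force: [-0.5, 0.4, 1.7]
width: 26.2
grasp_force: 30.0
[525.20899809 213.79518466  83.86017922] [-0.50569566  2.7501712   0.08556045] [-0.51744131  0.40712336  1.72348055]
```

```bash
cat >> h.py <<'E'
G_p=np.array([525.2,213.8,83.9]); G_R=Ro.from_rotvec([-0.5057,2.7502,0.0856]).as_matrix()
S_in_T=G_R.T@(SC[0]-G_p)          # scraper origin in tool frame
_y=np.degrees(np.arctan2(-G_R[0,1],G_R[1,1]))   # pads align the scraper's y with the tool's
S_R=G_R.T@frame([0,0,0],_y)[1]
def scraper():
    o=ctrl.get_obs(); R=Ro.from_rotvec(o["orientation"]).as_matrix(); p=o["ee_pos"]+R@S_in_T; Rs=R@S_R
    q=ST[1].T@(p-ST[0]); print("scraper in station",q.round(1),"rot",Ro.from_matrix(ST[1].T@Rs).as_rotvec().round(3),"world",p.round(1),"ft",o["ft_force"].round(1),"q",o["qpos"].round(2)); return p,Rs
def goal(fr,q,yaw=0):   # scraper origin to q in frame fr
    Rs=fr[1]@Ro.from_euler("z",yaw,degrees=True).as_matrix(); R=Rs@S_R.T
    delta(fr[0]+fr[1]@np.array(q,float)-R@S_in_T,R)
E
python3 -m pendant '{"grip":[-1,-1,-1,-1,-1,-1,-1,-1,-1,-1,-1],"linear":[[-3.4,0,-9.4],[-10.3,0,-28.2],[-10.3,0,-28.2],[-10.3,0,-28.2],[-10.3,0,-28.2],[0,0,0],[0,0,0],[0,0,0],[0,0,0],[0,0,0],[0,0,0]],"angular":[[0,0,0],[0,0,0],[0,0,0],[0,0,0],[0,0,0],[0.0376,0,0.1034],[0.0376,0,0.1034],[0.0376,0,0.1034],[0.0376,0,0.1034],[0.0376,0,0.1034],[0,0,0]]}'
python3 -c "
from h import *
print(_y,S_in_T); scraper(); goal(ST,[-60,47,110])"
```

```text
t: 8.02
ee_pos: [524.8, 214.6, 214.1]
orientation: [0.244, 2.782, -0.046]
ft_force: [-0.2, 0.4, -3.7]
width: 26.0
grasp_force: 30.0Traceback (most recent call last):
  File "<string>", line 3, in <module>
    print(_y,S_in_T); scraper(); goal(ST,[-60,47,110])
          ^^
NameError: name '_y' is not defined
```

```bash
python3 -c "
import h
from h import *
print(h._y,S_in_T); scraper(); goal(ST,[-60,47,110]); shot('side','pics/s1.png'); a=cv2.imread('pics/s1.png')[130:310,230:410]; shot('wrist','pics/w6.png'); b=cv2.imread('pics/w6.png'); cv2.imwrite('pics/c6.png',np.hstack([cv2.resize(a,(350,350)),cv2.resize(b,(450,350))]))"
```

```text
20.81213307782656 [-13.27010927   0.7840362   89.86739947]
scraper in station [-115.4  340.7  134.2] rot [ 0.    -0.001  0.01 ] world [567.5 207.7 134.2] ft [-0.2  0.4 -3.7] q [ 0.48  0.25  1.96 -0.34  0.68 -0.67]
rot [0.0036 0.0006 0.009 ] norm 0.01 lin after rot [ -43.5 -293.1   42.4] lin now [ -40.8 -293.7   41.4] target [525.3 -83.8 189.9] now [524.8 214.6 214.1]
```

View pics/c6.png

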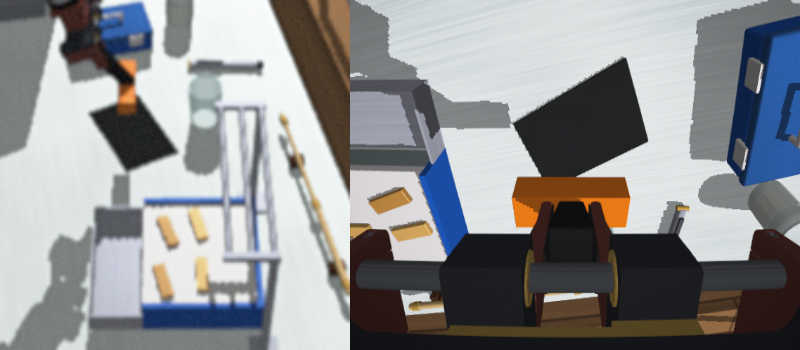

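The scraper hangs level and square in the fingers, the chips are undisturbed, and the path to the board is clear.

```bash
python3 -m pendant '{"grip":[-1,-1,-1,-1,-1,-1,-1,-1,-1],"linear":[[-5.2,-36.7,5.1],[-5.2,-36.7,5.1],[-5.2,-36.7,5.1],[-5.2,-36.7,5.1],[-5.2,-36.7,5.1],[-5.2,-36.7,5.1],[-5.2,-36.7,5.1],[-5.2,-36.7,5.1],[0,0,0]],"angular":[[0,0,0.009],[0,0,0],[0,0,0],[0,0,0],[0,0,0],[0,0,0],[0,0,0],[0,0,0],[0,0,0]]}'
python3 -c "
from h import *
scraper(); goal(ST,[77,47,85])"
```

```text
t: 8.87
ee_pos: [524.4, -90.2, 189.6]
orientation: [0.253, 2.781, -0.046]
ft_force: [1.2, 1.1, -2.8]
width: 26.0
grasp_force: 30.0
scraper in station [-59.6  40.8 109.8] rot [ 0.001 -0.001  0.003] world [567.1 -97.3 109.8] ft [ 1.2  1.1 -2.8] q [-0.19  0.21  2.1   0.01  0.49 -1.59]
rot [0.0024 0.0014 0.0024] norm 0.004 lin after rot [-120.     6.5   70. ] lin now [-119.9    6.    70.2] target [ 659.9 -109.   164.9] now [524.4 -90.2 189.6]
```

```bash
python3 -m pendant '{"grip":[-1,-1,-1,-1,-1,-1,-1],"linear":[[-24,1.3,14],[-24,1.3,14],[-24,1.3,14],[-24,1.3,14],[-18,1,10.5],[-6,0,3.5],[0,0,0]],"angular":[[0,0,0.002],[0,0,0],[0,0,0],[0,0,0],[0,0,0],[0,0,0],[0,0,0]]}'
python3 -c "
from h import *
scraper(); goal(ST,[77,47,62]); shot('side','pics/s2.png'); a=cv2.imread('pics/s2.png')[200:320,260:400]; cv2.imwrite('pics/c7.png',cv2.resize(a,(700,600),interpolation=2))"
```

```text
t: 9.45
ee_pos: [661.3, -103.1, 164.5]
orientation: [0.251, 2.781, -0.043]
ft_force: [-0.5, 0.4, -3.1]
width: 26.0
grasp_force: 30.0
scraper in station [77.3 53.5 84.7] rot [ 0.004 -0.     0.005] world [ 704.1 -110.    84.7] ft [-0.5  0.4 -3.1] q [-0.17  0.44  1.82 -0.    0.53 -1.56]
rot [0.0052 0.0005 0.0037] norm 0.006 lin after rot [ 8.  -5.9 21.2] lin now [ 8.1 -6.  21.1] target [ 659.9 -109.   141.9] now [ 661.3 -103.1  164.5]
```

View pics/c7.png

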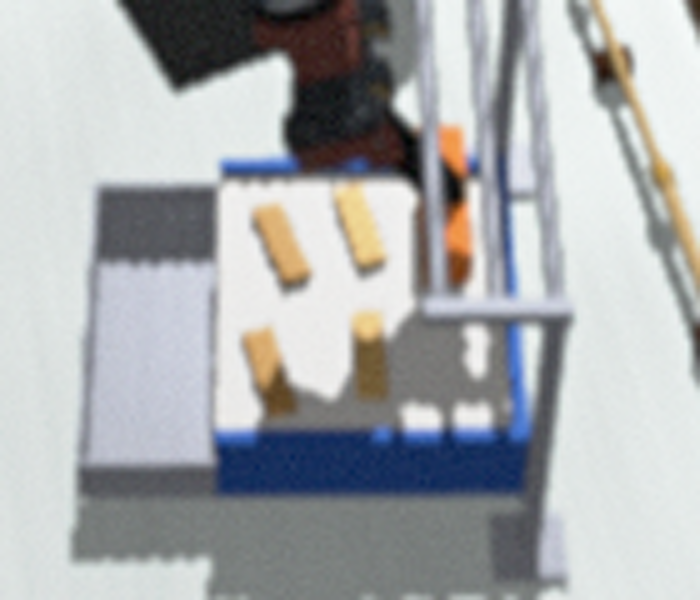

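The side view shows the block under the bars behind all four chips, but y is 53, too near the left lip. I'll shift it to 45, then lower.

```bash
python3 -m pendant '{"grip":[-1,-1,-1,-1,-1,-1,-1,-1],"linear":[[0,-4,0],[0,-4,0],[1.7,0,4.7],[1.7,0,4.7],[1.7,0,4.7],[1.7,0,4.7],[0,0,0],[0,0,0]],"angular":[[0,0,0],[0,0,0],[0,0,0],[0,0,0],[0,0,0],[0,0,0],[0,0,0],[0,0,0]]}'
python3 -c "
from h import *
scraper()"
```

```text
t: 10.17
ee_pos: [658.9, -110.4, 144.3]
orientation: [0.254, 2.782, -0.042]
ft_force: [0.6, -0.4, -2.7]
width: 26.3
grasp_force: 30.0
scraper in station [76.3 45.9 64.4] rot [0.004 0.    0.003] world [ 701.6 -117.3   64.4] ft [ 0.6 -0.4 -2.7] q [-0.19  0.46  1.84  0.01  0.49 -1.58]
```

```bash
python3 -m pendant '{"grip":[-1,-1,-1,-1],"linear":[[0.7,0,1.9],[0.7,0,1.9],[0.3,0,0.9],[0,0,0]],"angular":[[0,0,0],[0,0,0],[0,0,0],[0,0,0]]}'
python3 -c "
from h import *
scraper()"
```

```text
t: 10.5
ee_pos: [659.5, -110.6, 140.2]
orientation: [0.254, 2.781, -0.043]
ft_force: [1.0, 0.8, -2.9]
width: 25.8
grasp_force: 30.0
scraper in station [77.  45.8 60.4] rot [ 0.004 -0.001  0.003] world [ 702.3 -117.5   60.4] ft [ 1.   0.8 -2.9] q [-0.19  0.47  1.84  0.01  0.48 -1.58]
```

```bash
python3 -m pendant '{"grip":[-1,-1,-1],"linear":[[0.5,0,1.4],[0.5,0,1.4],[0,0,0]],"angular":[[0,0,0],[0,0,0],[0,0,0]]}'
python3 -c "
from h import *
scraper()"
```

```text
t: 10.75
ee_pos: [660.9, -110.8, 139.8]
orientation: [0.253, 2.776, -0.043]
ft_force: [-5.8, 2.2, 13.9]
width: 25.8
grasp_force: 30.0
scraper in station [78.7 45.9 60.2] rot [ 0.004 -0.005  0.004] world [ 704.  -117.8   60.2] ft [-5.8  2.2 13.9] q [-0.19  0.47  1.84  0.01  0.48 -1.58]
```

```bash
python3 -c "
from h import *
for v in ([.254,2.782,-.042],[.254,2.781,-.043]):
  R=Ro.from_rotvec(v).as_matrix(); print('draw 100',(R.T@ST[1]@[-100,0,0]).round(1),'up 10',(R.T@[0,0,10]).round(2),'left 10',(R.T@ST[1]@[0,10,0]).round(2))"
python3 -m pendant '{"grip":[-1,-1],"linear":[[0,0,0],[0,0,0]],"angular":[[0,0,0],[0,0,0]]}'
```

```text
draw 100 [ 94.    0.3 -34.2] up 10 [-3.42  0.02 -9.4 ] left 10 [-0.02 10.    0.03]
draw 100 [ 93.9   0.3 -34.3] up 10 [-3.43  0.01 -9.39] left 10 [-0.02 10.    0.02]
t: 10.92
ee_pos: [660.9, -110.8, 139.9]
orientation: [0.253, 2.776, -0.043]
ft_force: [-6.5, 2.7, 13.9]
width: 26.0
grasp_force: 30.0
```

```bash
python3 -m pendant '{"grip":[-1,-1,-1,-1],"linear":[[9.4,0,-3.4],[14.1,0,-5.1],[14.1,0,-5.1],[14.1,0,-5.1]],"angular":[[0,0,0],[0,0,0],[0,0,0],[0,0,0]]}'
python3 -c "
from h import *
scraper()"
```

```text
t: 11.25
ee_pos: [608.1, -101.3, 139.6]
orientation: [0.252, 2.772, -0.044]
ft_force: [4.0, 0.3, 5.0]
width: 25.8
grasp_force: 30.0
scraper in station [25.4 45.5 60.1] rot [ 0.004 -0.009  0.004] world [ 651.5 -108.3   60.1] ft [4.  0.3 5. ] q [-0.19  0.41  1.96  0.01  0.42 -1.58]
```

```bash
python3 -m pendant '{"grip":[-1,-1,-1,-1],"linear":[[14.2,0,-4.8],[14.2,0,-4.8],[14.1,0,-5.0],[14.1,0,-5.1]],"angular":[[0,0,0],[0,0,0],[0,0,0],[0,0,0]]}'
python3 -c "
from h import *
scraper()"
```

```text
t: 11.58
ee_pos: [549.3, -90.5, 138.7]
orientation: [0.253, 2.772, -0.044]
ft_force: [3.6, 0.2, 5.4]
width: 26.0
grasp_force: 30.0
scraper in station [-34.4  45.3  59.2] rot [ 0.004 -0.01   0.004] world [592.8 -97.5  59.2] ft [3.6 0.2 5.4] q [-0.19  0.34  2.08  0.01  0.36 -1.58]
```

```bash
python3 -m pendant '{"grip":[-1,-1,-1],"linear":[[11.3,0,-3.9],[11.3,0,-3.9],[11.3,0,-4.1]],"angular":[[0,0,0],[0,0,0],[0,0,0]]}'
python3 -c "
from h import *
scraper()"
```

```text
t: 11.83
ee_pos: [513.1, -83.8, 137.6]
orientation: [0.253, 2.774, -0.044]
ft_force: [4.6, -0.4, 4.2]
width: 25.9
grasp_force: 30.0
scraper in station [-71.4  45.2  58. ] rot [ 0.004 -0.008  0.003] world [556.4 -90.8  58. ] ft [ 4.6 -0.4  4.2] q [-0.19  0.29  2.16  0.01  0.33 -1.58]
```

```bash
python3 -m pendant '{"grip":[-1,-1,-1],"linear":[[9.4,0,-3.6],[7,0,-2.8],[0,0,0]],"angular":[[0,0,0],[0,0,0],[0,0,0]]}'
python3 -c "
from h import *
scraper(); shot('side','pics/s3.png'); a=cv2.imread('pics/s3.png')[200:320,260:400]; cv2.imwrite('pics/c8.png',cv2.resize(a,(700,600),interpolation=2))"
```

```text
t: 12.08
ee_pos: [491.6, -79.8, 136.0]
orientation: [0.254, 2.783, -0.042]
ft_force: [-11.3, 1.2, 23.1]
width: 26.0
grasp_force: 30.0
scraper in station [-93.9  45.2  56.1] rot [0.004 0.001 0.003] world [534.3 -86.7  56.1] ft [-11.3   1.2  23.1] q [-0.19  0.27  2.2   0.01  0.32 -1.58]
```

View pics/c8.png

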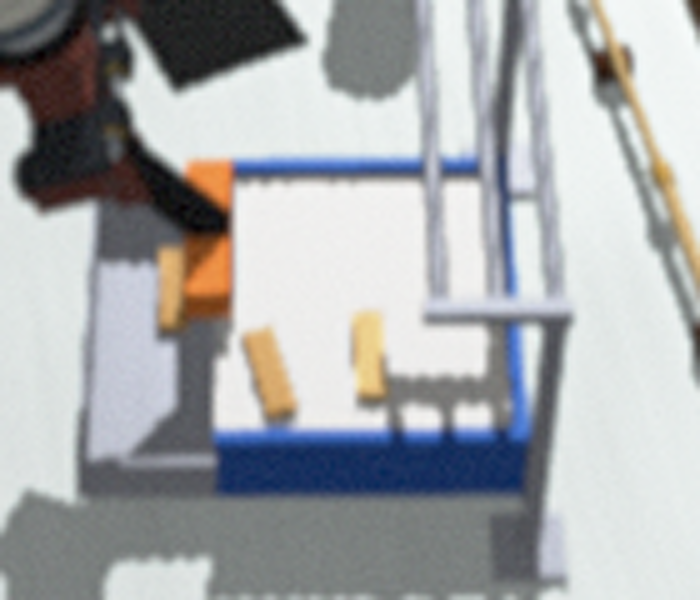

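The side view shows the left half of the board cleared, with the block at the front edge and chips in the trough beside it. Lifting, then checking from the orange mask whether the block shifted in the grip.

```bash
python3 -m pendant '{"grip":[-1,-1,-1,-1],"linear":[[-5.1,0,-14.1],[-6.8,0,-18.8],[-6.8,0,-18.8],[0,0,0]],"angular":[[0,0,0],[0,0,0],[0,0,0],[0,0,0]]}'
python3 -c "
from h import *
scraper(); goal(ST,[-60,-45,110]); shot('wrist','pics/w7.png')
for f in('w6','w7'):
  im=cv2.cvtColor(cv2.imread(f'pics/{f}.png'),cv2.COLOR_BGR2RGB)
  for r in comps(im,(5,200,60),(18,255,255),300):
    print(f,r[:3]) if r[1][1]<300 else 0
    if r[0]>2000: print(cv2.approxPolyDP(cv2.convexHull(cv2.findContours(r[3].astype(np.uint8),0,2)[0][0]),3,True)[:,0].tolist())
"
```

```text
t: 12.47
ee_pos: [493.1, -80.1, 192.4]
orientation: [0.254, 2.781, -0.042]
ft_force: [1.0, 0.1, -2.6]
width: 25.7
grasp_force: 30.0
scraper in station [-92.2  45.1 112.5] rot [ 0.004 -0.001  0.003] world [535.9 -87.1 112.5] ft [ 1.   0.1 -2.6] q [-0.19  0.16  2.16  0.01  0.48 -1.58]
rot [0.0051 0.0008 0.0013] norm 0.005 lin after rot [-29.4 -89.7  13.6] lin now [-29.3 -89.8  13.2] target [ 508.4 -174.2  189.9] now [493.1 -80.1 192.4]
w6 (6576, array([314.2, 224.8]), array([231, 202, 167,  58], dtype=int32))
[[397, 224], [391, 259], [237, 258], [231, 231], [238, 203], [389, 203]]
w7 (5787, array([314. , 232.5]), array([231, 212, 167,  55], dtype=int32))
[[397, 233], [391, 266], [236, 266], [231, 237], [238, 212], [389, 212]]
```

```bash
cat > pnp.py <<'E'
from h import *
def block(fn):
    im=cv2.cvtColor(cv2.imread(fn),cv2.COLOR_BGR2RGB)
    m=max(comps(im,(5,200,60),(18,255,255),2000),key=lambda r:r[0])[3].astype(np.uint8)
    k=cv2.approxPolyDP(cv2.convexHull(cv2.findContours(m,0,2)[0][0]),3,True)[:,0].astype(float)
    k=k[np.argsort(k[:,1])]; rows=[sorted(k[i:i+2].tolist()) for i in(0,2,4)]
    img=np.array(rows).reshape(-1,2)
    obj=np.array([[-17,-60,0],[-17,60,0],[-17,-60,30],[-17,60,30],[17,-60,30],[17,60,30]],float)
    p=ctrl.camera_params("wrist"); f=200/np.tan(np.radians(p["vfov"])/2)
    K=np.array([[f,0,p["cx"]],[0,f,p["cy"]],[0,0,1]])
    ok,rv,tv=cv2.solvePnP(obj,img,K,np.array([p["k1"],0,0,0,0]))
    T=p["T_tool_cam"]; R=T[:3,:3]@cv2.Rodrigues(rv)[0]; t=T[:3,:3]@tv[:,0]+T[:3,3]
    return R,t
if __name__=="__main__":
    import sys
    print("model",S_in_T.round(1))
    for f in sys.argv[1:]:
        R,t=block(f); print(f,"origin in tool",t.round(1),"rot vs model",Ro.from_matrix(S_R.T@R).as_rotvec().round(3))
E
python3 pnp.py pics/w6.png pics/w7.png
```

```text
model [-13.3   0.8  89.9]
pics/w6.png origin in tool [-12.4  -0.2  95.3] rot vs model [-0.011  0.035  0.01 ]
pics/w7.png origin in tool [-19.3  -0.3  93.9] rot vs model [-0.017 -0.01  -0.002]
```

```bash
python3 -m pendant '{"grip":[-1,-1,-1,-1,-1],"linear":[[0,-30,0],[0,-30,0],[0,-25,0],[0,-5,0],[0,0,0]],"angular":[[0,0,0],[0,0,0],[0,0,0],[0,0,0],[0,0,0]]}'
python3 -m pendant '{"grip":[-1,-1,-1,-1,-1,-1,-1],"linear":[[-28.2,-0.1,10.3],[-28.2,-0.1,10.3],[-28.2,-0.1,10.3],[-28.2,-0.1,10.3],[-28.2,-0.1,10.3],[-12,0,4.3],[0,0,0]],"angular":[[0,0,0],[0,0,0],[0,0,0],[0,0,0],[0,0,0],[0,0,0],[0,0,0]]}'
python3 -c "
from h import *
scraper(); goal(ST,[72,-46,64])"
```

```text
t: 12.93
ee_pos: [475.2, -169.4, 188.5]
orientation: [0.259, 2.785, -0.041]
ft_force: [0.4, -0.1, -2.4]
width: 26.0
grasp_force: 30.0
t: 13.52
ee_pos: [639.4, -197.5, 189.1]
orientation: [0.252, 2.782, -0.042]
ft_force: [-0.2, 0.4, -2.8]
width: 26.1
grasp_force: 30.0
scraper in station [ 73.1 -43.2 109.2] rot [0.004 0.    0.005] world [ 682.1 -204.3  109.2] ft [-0.2  0.4 -2.8] q [-0.34  0.4   1.81  0.1   0.59 -1.81]
rot [ 0.0058 -0.0004  0.0027] norm 0.006 lin after rot [16.5 -2.1 42.1] lin now [16.5 -2.3 42.1] target [ 637.9 -199.5  143.9] now [ 639.4 -197.5  189.1]
```

```bash
python3 -m pendant '{"grip":[-1,-1,-1,-1,-1,-1],"linear":[[4.1,-2,11.3],[4.1,0,11.3],[4.1,0,11.3],[2,0,5.6],[1,0,2.8],[0,0,0]],"angular":[[0,0,0],[0,0,0],[0,0,0],[0,0,0],[0,0,0],[0,0,0]]}'
python3 -c "
from h import *
scraper()"
```

```text
t: 14.02
ee_pos: [636.1, -200.4, 144.5]
orientation: [0.255, 2.783, -0.042]
ft_force: [0.1, -1.3, -2.5]
width: 25.8
grasp_force: 30.0
scraper in station [ 70.2 -46.7  64.5] rot [0.005 0.002 0.003] world [ 678.6 -207.3   64.5] ft [ 0.1 -1.3 -2.5] q [-0.35  0.46  1.84  0.12  0.5  -1.84]
```

```bash
python3 -m pendant '{"grip":[-1,-1,-1,-1,-1],"linear":[[0.7,0,1.9],[0.7,0,1.9],[0.5,0,1.4],[0.5,0,1.4],[0,0,0]],"angular":[[0,0,0],[0,0,0],[0,0,0],[0,0,0],[0,0,0]]}'
python3 -c "
from h import *
scraper()"
```

```text
t: 14.43
ee_pos: [637.1, -200.6, 138.8]
orientation: [0.254, 2.781, -0.043]
ft_force: [0.1, -0.4, -3.3]
width: 25.9
grasp_force: 30.0
scraper in station [ 71.4 -46.8  58.9] rot [ 0.004 -0.001  0.003] world [ 679.8 -207.5   58.9] ft [ 0.1 -0.4 -3.3] q [-0.35  0.47  1.84  0.13  0.49 -1.84]
```

```bash
python3 -m pendant '{"grip":[-1,-1,-1],"linear":[[0.6,0,1.7],[0.5,0,1.4],[0,0,0]],"angular":[[0,0,0],[0,0,0],[0,0,0]]}'
python3 -c "
from h import *
scraper()"
```

```text
t: 14.68
ee_pos: [638.0, -200.8, 137.5]
orientation: [0.253, 2.778, -0.043]
ft_force: [-6.6, 2.1, 10.1]
width: 26.0
grasp_force: 30.0
scraper in station [ 72.6 -46.8  57.8] rot [ 0.004 -0.003  0.003] world [ 680.9 -207.7   57.8] ft [-6.6  2.1 10.1] q [-0.35  0.48  1.84  0.13  0.48 -1.84]
```

```bash
python3 -m pendant '{"grip":[-1,-1,-1,-1,-1],"linear":[[9.4,0,-3.3],[14.1,0,-5.0],[14.1,0,-5.0],[14.1,0,-5.1],[14.1,0,-5.1]],"angular":[[0,0,0],[0,0,0],[0,0,0],[0,0,0],[0,0,0]]}'
python3 -c "
from h import *
scraper()"
```

```text
t: 15.1
ee_pos: [570.4, -188.9, 137.3]
orientation: [0.254, 2.774, -0.046]
ft_force: [3.9, -1.0, 3.2]
width: 25.9
grasp_force: 30.0
scraper in station [  4.3 -47.7  57.7] rot [ 0.003 -0.008  0.003] world [ 613.6 -196.1   57.7] ft [ 3.9 -1.   3.2] q [-0.37  0.39  1.99  0.17  0.41 -1.9 ]
```

```bash
python3 -m pendant '{"grip":[-1,-1,-1,-1,-1],"linear":[[14.1,0,-4.9],[14.1,0,-4.9],[14.1,0,-5.0],[14.1,0,-5.1],[9.4,0,-3.4]],"angular":[[0,0,0],[0,0,0],[0,0,0],[0,0,0],[0,0,0]]}'
python3 -c "
from h import *
scraper()"
```

```text
t: 15.52
ee_pos: [501.4, -176.5, 136.6]
orientation: [0.254, 2.774, -0.046]
ft_force: [4.3, -0.5, 4.5]
width: 25.9
grasp_force: 30.0
scraper in station [-65.7 -48.2  57.1] rot [ 0.002 -0.008  0.002] world [ 544.7 -183.7   57.1] ft [ 4.3 -0.5  4.5] q [-0.41  0.31  2.13  0.22  0.36 -1.99]
```

```bash
python3 -m pendant '{"grip":[-1,-1,-1],"linear":[[11.3,0,-4.2],[9.4,0,-3.6],[0,0,0]],"angular":[[0,0,0],[0,0,0],[0,0,0]]}'
python3 -c "
from h import *
scraper()"
python3 -m pendant '{"grip":[-1,-1,-1,-1],"linear":[[-5.1,0,-14.1],[-6.8,0,-18.8],[-6.8,0,-18.8],[0,0,0]],"angular":[[0,0,0],[0,0,0],[0,0,0],[0,0,0]]}'
python3 - <<'E'
from h import *
scraper(); shot('wrist','pics/w8.png')
shot('side','pics/s4.png'); a=cv2.imread('pics/s4.png')[200:320,260:400]; b=cv2.imread('pics/w8.png')
shot('scene','pics/n4.png'); n=cv2.imread('pics/n4.png')[150:270,190:350]
cv2.imwrite('pics/c9.png',np.vstack([np.hstack([cv2.resize(a,(350,300)),cv2.resize(n,(400,300))]),cv2.resize(b,(750,300))]))
E
python3 pnp.py pics/w8.png
```

```text
t: 15.77
ee_pos: [476.1, -171.1, 134.9]
orientation: [0.254, 2.781, -0.043]
ft_force: [-12.4, 0.3, 23.3]
width: 25.8
grasp_force: 30.0
scraper in station [-92.3 -47.4  55. ] rot [ 0.004 -0.     0.003] world [ 518.8 -178.    55. ] ft [-12.4   0.3  23.3] q [-0.42  0.29  2.18  0.24  0.34 -2.02]
t: 16.1
ee_pos: [477.6, -171.4, 191.3]
orientation: [0.253, 2.78, -0.043]
ft_force: [0.2, -0.7, -2.2]
width: 25.9
grasp_force: 30.0
scraper in station [-90.6 -47.4 111.4] rot [ 0.004 -0.002  0.004] world [ 520.4 -178.3  111.4] ft [ 0.2 -0.7 -2.2] q [-0.42  0.17  2.14  0.17  0.49 -1.95]
model [-13.3   0.8  89.9]
pics/w8.png origin in tool [-20.2  -0.2  94.6] rot vs model [-0.014  0.021  0.005]
```

View pics/c9.png

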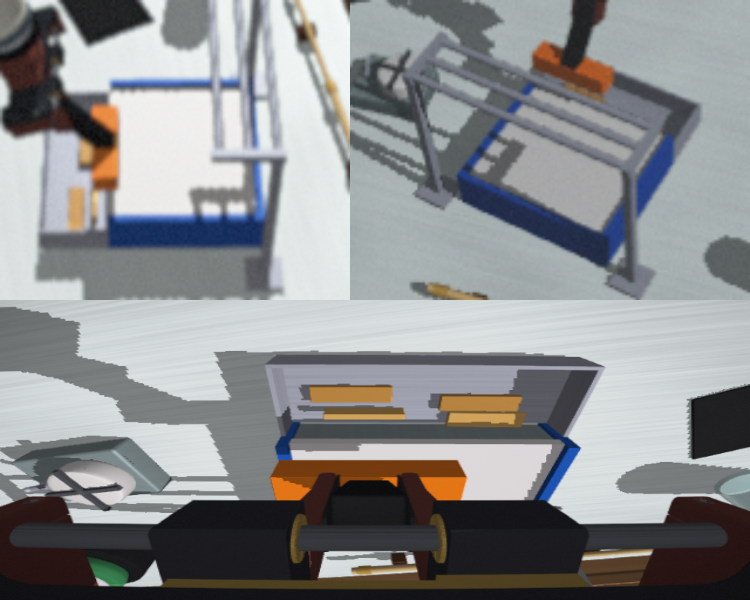

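All four chips appear in the trough and the board is clear in all three views. I'll check their positions numerically, in particular the one near the board's wall.

```bash
python3 - <<'E'
from h import *
o=ctrl.get_obs(); c=cam("wrist",o); im=cv2.cvtColor(cv2.imread("pics/w8.png"),cv2.COLOR_BGR2RGB)
for a,ce,bb,m in comps(im,(10,100,80),(24,220,255),150):
    if not(220<ce[0]<520 and ce[1]<200): continue
    for z in (8,12,30): print(a,ce,bb,"z",z,(ST[1].T@(plane(c,ce,z)-ST[0]))[:2].round(0))
    b=cv2.boxPoints(cv2.minAreaRect(cv2.findContours(m.astype(np.uint8),0,2)[0][0]))
    print([ (ST[1].T@(plane(c,p,12)-ST[0]))[:2].round(0).tolist() for p in b])
print("board edge px",proj(c,[ST[0]+ST[1]@[-85,y,60] for y in(-60,60)]).round(),"wall base",proj(c,[ST[0]+ST[1]@[-85,y,4] for y in(-60,60)]).round())
E
```

```text
1538 [298.9 124.4] [264 114  71  22] z 8 [-134.  -62.]
1538 [298.9 124.4] [264 114  71  22] z 12 [-136.  -62.]
1538 [298.9 124.4] [264 114  71  22] z 30 [-143.  -61.]
[[-147.0, -95.0], [-147.0, -28.0], [-125.0, -28.0], [-125.0, -97.0]]
2865 [411.4 146.8] [375 126  74  44] z 8 [-111.   53.]
2865 [411.4 146.8] [375 126  74  44] z 12 [-113.   52.]
2865 [411.4 146.8] [375 126  74  44] z 30 [-121.   46.]
[[-135.0, 12.0], [-135.0, 84.0], [-87.0, 96.0], [-86.0, 17.0]]
1020 [310.2 151.1] [276 144  69  16] z 8 [-105.  -51.]
1020 [310.2 151.1] [276 144  69  16] z 12 [-107.  -51.]
1020 [310.2 151.1] [276 144  69  16] z 30 [-116.  -51.]
[[-115.0, -86.0], [-115.0, -17.0], [-98.0, -16.0], [-98.0, -87.0]]
board edge px [[301. 196.]
 [427. 196.]] wall base [[302. 166.]
 [413. 167.]]
```

All chips lie inside the trough (x from -147 to -86). Returning the scraper to the mat.

```bash
python3 -m pendant '{"grip":[-1,-1,-1,-1,-1,-1,-1,-1,-1,-1,-1,-1],"linear":[[-3.4,10,-9.4],[0,38,0],[0,38,0],[0,38,0],[0,38,0],[0,38,0],[0,38,0],[0,38,0],[0,38,0],[0,38,0],[0,28,0],[0,0,0]],"angular":[[0,0,0],[0,0,0],[0,0,0],[0,0,0],[0,0,0],[0,0,0],[0,0,0],[0,0,0],[0,0,0],[0,0,0],[0,0,0],[0,0,0]]}'
python3 -c "
from h import *
scraper(); goal(frame([566,225,0],20.9),[0,0,60])"
```

```text
t: 17.25
ee_pos: [546.7, 207.0, 198.2]
orientation: [0.248, 2.783, -0.04]
ft_force: [0.4, -0.3, -2.3]
width: 26.1
grasp_force: 30.0
scraper in station [-92.6 337.5 118.2] rot [0.005 0.001 0.008] world [589.3 200.4 118.2] ft [ 0.4 -0.3 -2.3] q [ 0.45  0.3   1.94 -0.34  0.64 -0.7 ]
rot [-0.1808 -0.001  -0.5109] norm 0.542 lin after rot [37.5  9.5 48.3] lin now [39.5 -1.8 47.7] target [525.8 209.  139.9] now [546.7 207.  198.2]
```

```bash
python3 -m pendant '{"grip":[-1,-1,-1,-1,-1,-1,-1,-1,-1,-1],"linear":[[0,0,0],[0,0,0],[0,0,0],[0,0,0],[0,0,0],[9,3,12],[9,3,12],[9,2,12],[9,1,12],[0,0,0]],"angular":[[-0.0362,0,-0.1022],[-0.0362,0,-0.1022],[-0.0362,0,-0.1022],[-0.0362,0,-0.1022],[-0.0362,0,-0.1022],[0,0,0],[0,0,0],[0,0,0],[0,0,0],[0,0,0]]}'
python3 -c "
from h import *
scraper(); goal(frame([566,225,0],20.9),[0,0,7]); shot('wrist','pics/w9.png')"; python3 pnp.py pics/w9.png
```

```text
t: 18.08
ee_pos: [522.6, 202.7, 137.7]
orientation: [-0.485, 2.764, 0.078]
ft_force: [-0.6, 0.1, -3.4]
width: 25.8
grasp_force: 30.0
scraper in station [-122.3  349.4   57.3] rot [-0.004  0.01   0.532] world [562.3 217.5  57.3] ft [-0.6  0.1 -3.4] q [ 0.35  0.35  2.06 -0.01  0.39 -1.56]
rot [-0.007  -0.0108 -0.0168] norm 0.021 lin after rot [12.4  4.9 49.5] lin now [12.   5.1 49.6] target [525.8 209.   86.9] now [522.6 202.7 137.7]
model [-13.3   0.8  89.9]
pics/w9.png origin in tool [-19.2   0.8  92.9] rot vs model [-0.002  0.027  0.   ]
```

```bash
python3 -m pendant '{"grip":[-1,-1,-1,-1,-1,-1,-1],"linear":[[4,3,15],[4,2,15],[2,0,10],[1.4,0,6.6],[0.6,0,3],[0,0,0],[0,0,0]],"angular":[[0,0,0],[0,0,0],[0,0,0],[0,0,0],[0,0,0],[0,0,0],[0,0,0]]}'
python3 -c "
from h import *
scraper()"
```

```text
t: 18.72
ee_pos: [531.1, 211.1, 92.3]
orientation: [-0.483, 2.754, 0.08]
ft_force: [-0.4, 0.8, -2.9]
width: 25.8
grasp_force: 30.0
scraper in station [-114.7  359.7   12.4] rot [-0.001 -0.     0.532] world [571.6 226.3  12.4] ft [-0.4  0.8 -2.9] q [ 0.36  0.45  2.07 -0.03  0.28 -1.53]
```

```bash
python3 -m pendant '{"grip":[-1,-1,-1,-1,-1],"linear":[[1,0,2.8],[1,0,2.8],[0.7,0,1.9],[0.3,0,0.9],[0,0,0]],"angular":[[0,0,0],[0,0,0],[0,0,0],[0,0,0],[0,0,0]]}'
python3 -c "
from h import *
scraper()"
```

```text
t: 19.13
ee_pos: [530.7, 211.1, 82.9]
orientation: [-0.483, 2.754, 0.08]
ft_force: [-0.8, 0.1, -3.0]
width: 25.7
grasp_force: 30.0
scraper in station [-115.2  359.6    2.9] rot [-0.001  0.     0.532] world [571.2 226.3   2.9] ft [-0.8  0.1 -3. ] q [ 0.36  0.46  2.07 -0.03  0.26 -1.53]
```

```bash
python3 -m pendant '{"grip":[-1,-1,-1],"linear":[[0.5,0,1.4],[0.3,0,0.9],[0,0,0]],"angular":[[0,0,0],[0,0,0],[0,0,0]]}'
python3 -c "
from h import *
scraper()"
```

```text
t: 19.38
ee_pos: [531.0, 211.2, 80.6]
orientation: [-0.483, 2.754, 0.08]
ft_force: [0.2, -0.0, -1.9]
width: 26.0
grasp_force: 30.0
scraper in station [-114.9  359.7    0.7] rot [-0.001 -0.     0.532] world [571.4 226.3   0.7] ft [ 0.2 -0.  -1.9] q [ 0.36  0.47  2.07 -0.03  0.25 -1.52]
```

Just starting to touch. Pressing 1.5 mm more to sit it flat.

```bash
python3 -m pendant '{"grip":[-1,-1,-1],"linear":[[0.3,0,0.8],[0.3,0,0.8],[0,0,0]],"angular":[[0,0,0],[0,0,0],[0,0,0]]}'
python3 -c "
from h import *
scraper()"
```

```text
t: 19.63
ee_pos: [531.0, 211.1, 80.4]
orientation: [-0.483, 2.753, 0.081]
ft_force: [-8.9, -4.0, 17.2]
width: 25.8
grasp_force: 30.0
scraper in station [-114.7  359.7    0.5] rot [-0.001 -0.001  0.532] world [5.716e+02 2.263e+02 5.000e-01] ft [-8.9 -4.  17.2] q [ 0.36  0.47  2.07 -0.03  0.25 -1.52]
```

```bash
python3 -m pendant '{"grip":[-1,-1,1,1,1,1,1,1,1,1,1,1],"linear":[[-0.4,0,-1.1],[0,0,0],[0,0,0],[0,0,0],[0,0,0],[0,0,0],[0,0,0],[0,0,0],[0,0,0],[0,0,0],[0,0,0],[0,0,0]],"angular":[[0,0,0],[0,0,0],[0,0,0],[0,0,0],[0,0,0],[0,0,0],[0,0,0],[0,0,0],[0,0,0],[0,0,0],[0,0,0],[0,0,0]]}'
```

```text
t: 20.63
ee_pos: [530.9, 211.1, 80.1]
orientation: [-0.483, 2.754, 0.08]
ft_force: [-0.6, 0.5, 1.0]
width: 87.2
grasp_force: 0.0
```

```bash
python3 -m pendant '{"grip":[1,1,1,1,1,1,1,1,1,1],"linear":[[0,0,-10],[0,0,-20],[0,0,-25],[0,0,-30],[0,0,-30],[0,0,-30],[0,0,-30],[0,0,0],[0,0,0],[0,0,0]],"angular":[[0,0,0],[0,0,0],[0,0,0],[0,0,0],[0,0,0],[0,0,0],[0,0,0],[0,0,0],[0,0,0],[0,0,0]]}'
python3 - <<'E'
from h import *
im,c,o=shot('wrist','pics/w10.png'); im2,c2,_=shot('scene','pics/n5.png')
for n,i,cc in(("w",im,c),("n",im2,c2)):
    r=max([r for r in comps(i,(5,180,60),(18,255,255),40) if n=="w" or (350<r[1][0]<410 and 190<r[1][1]<260)],key=lambda r:r[0])
    print(n,r[:3],plane(cc,r[1],30).round(0),(MAT[1].T@(plane(cc,r[1],30)-MAT[0])).round(0))
k=cv2.approxPolyDP(cv2.convexHull(cv2.findContours(max(comps(im,(5,180,60),(18,255,255),40),key=lambda r:r[0])[3].astype(np.uint8),0,2)[0][0]),3,True)[:,0]
print(k.tolist(),"pred",proj(c,[frame([577,228,4],20.9)[0]+frame([0,0,0],17.5)[1]@q for q in ([-17,-60,0],[-17,60,0],[-17,-60,30],[-17,60,30],[17,-60,30],[17,60,30])]).round(0).tolist())
cv2.imwrite('pics/c10.png',np.hstack([cv2.resize(cv2.imread('pics/w10.png'),(480,300)),cv2.resize(cv2.imread('pics/n5.png')[140:290,200:420],(320,300))]))
E
```

```text
t: 21.47
ee_pos: [474.1, 191.2, 244.5]
orientation: [-0.483, 2.754, 0.08]
ft_force: [-0.6, 0.2, 0.2]
width: 88.1
grasp_force: 0.0
w (2638, array([314.2, 188.3]), array([265, 172,  99,  36], dtype=int32)) [568. 226.  30.] [-6.  4. 26.]
n (256, array([380.9, 231.3]), array([364, 225,  33,  13], dtype=int32)) [585. 232.  30.] [12.  5. 26.]
[[267, 176], [270, 172], [360, 173], [361, 205], [268, 206]] pred [[268.0, 171.0], [360.0, 174.0], [265.0, 183.0], [363.0, 187.0], [266.0, 206.0], [360.0, 209.0]]
```

View pics/c10.png

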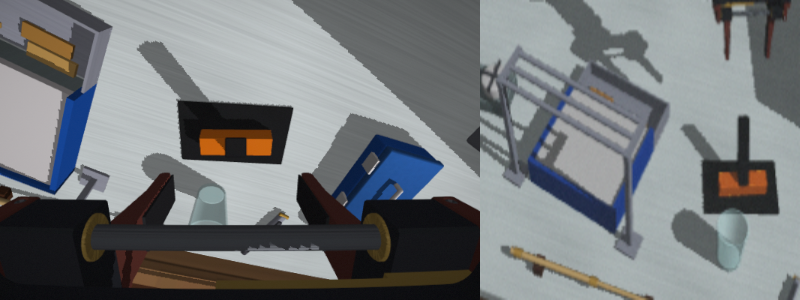

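The scraper stands flat on its mat, about 5 mm from the middle and matching the projected outline. The robot is clear, the board is empty, the chips are in the trough and the bystanders haven't moved.

```bash
python3 -c "
from workcell import ctrl
print(ctrl.close_job())"
```

```text
the job is handed in; nothing more can be done
None
```

I handed the job in at about 21.5 s with all four chips in the trough after two strokes, the scraper standing flat and released on its mat, and the tumbler and float case unmoved in the last pictures; the hand-in call did not report a verdict.

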